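Spin the moulding stand and brake it at the pointer

TASK

With a fingertip, flick the red post of the chocolate maker's revolving stand so that the disc spins freely, anticlockwise seen from above, and let the post coast past the yellow pointer at least once. When it comes round to the pointer again, on that or a later turn, brake the disc by pressing a fingertip on the disc itself (do not block the post), so that where it first stops the post is lined up with the pointer to within a post's width; then take the hand away. Grasp and lift nothing: the filled mould keeps riding untouched at the middle of the disc, and everything else stays where it is.

Things in the scene. Friction and masses are not known exactly. Their poses are not given: they have to be found in the camera images.
- stand: Revolving stand, fixed to the bench. Origin on its vertical spin axis at bench level (z = 0). It carries a round pale disc, 260 mm across and 15 mm thick, whose flat top is 85 mm above the bench. The disc weighs about 1.5 kg (varies by a quarter); a fingertip pressed on its top with a few newtons stops it almost at once.
- disc (a joint): Angle of the disc in rad, growing anticlockwise seen from above and counting on past whole turns (it is not wrapped). 0 means that the post stands at +x of the axis, pi/2 at +y. At the start it is between 1.9 and 4.3 (post on the robot's side) and at rest. It runs freely: once pushed it coasts ten seconds or more, slowing little by little.
- post (a point): Red upright post on a short red radial stripe, fixed on the disc, 14 mm in diameter, 30 mm tall, 105 mm from the spin axis; this point is the centre of its foot, on the disc's top (85 mm above the bench); its top is 115 mm above the bench. It is both the thing to flick and the mark to line up.
- index (a point): The place where the post's centre must stop: the point 105 mm from the spin axis, at the height of the disc's top, straight in front of the yellow pointer. The pointer is fixed on the bench just outside the disc, on the far side of the stand (direction from the axis within 1.1 rad of +x); its yellow nose starts 137 mm from the axis and points at the axis, its top is 90 mm above the bench.
- mould: Loose filled chocolate mould, yellowish block 110 x 70 x 20 mm, 0.25 kg, origin at the centre of its underside; it rides at the middle of the disc (corners within 75 mm of the axis, top 107 mm above the bench). Do not touch it: it must stay on the disc.
- mould2: Another loose filled mould, 110 x 70 x 20 mm, lying on the bench; origin under its centre. Bystander.
- bar: Loose dark chocolate bar 60 x 140 x 12 mm lying on the bench; origin under its centre. Bystander.
- bowl: Small steel bowl, 110 mm across, 50 mm high; origin under its centre. Bystander.
- jar: Closed amber jar, 70 mm across, 90 mm high; origin under its centre. Bystander.
- bottle: White bottle with a blue cap, 60 mm across, 180 mm high; origin under its centre. Bystander.
- spatula: Spatula 280 mm long lying on the bench, origin under its middle. Bystander.
Not all that is in view belongs to the job. What is shaped like the part that bears index but blue or green is not meant. What is shaped like the mould but purple is not meant.

How it is judged:
By the outcome, as a careful person would: the job done as asked, in the order asked, and still so for the second after the job is handed in, with the robot touching nothing.
It also fails if it takes over 58 s, if anything falls off the work surface, if the arm or the gripper's body presses on something with over 40 N, if the wrist force passes 120 N, or if a joint passes its speed limit or range.

ROBOT

A 6-joint arm with a two-finger parallel gripper is mounted at the origin on the work surface. World frame = base frame: x ahead of the robot, y to its left, z up, the work surface at z = 0. Lengths are in m, angles in rad, forces in N, time in s.
With the tool pointing down it reaches from about 0.325 to 1 m from the base axis. Payload 5.1 kg.
Tool frame: the origin (TCP) lies midway between the tips of the shut fingers; the grasp point (between the pads) lies robot.grasp_offset behind it (robot.grasp_offset is the distance from the TCP to the grasp point, in m); y points along the fingers, x is the direction in which the jaws open and shut, and the axes are right-handed (so a half turn about y gives the same grasp; the last joint's range is limited). The gripper opens to 85 mm and grips with 20 to 120 N. Pads are 22 mm wide; open, the fingers measure 114 mm over their backs; the gripper's body (76 mm by 85 mm) begins 54 mm behind the grasp point. The pads swing forward as they close: fully open they stand 13 mm farther back than shut.
Start: joints at [-1.32, 0.124, 1.65, -0, 1.367, -0.083], TCP at [0.213, -0.614, 0.231] pointing down, gripper open.
Joint ranges: [-2.61, 2.61], [-1.02, 2.33], [0.03, 2.71], [-1.35, 4.49], [0.32, 2.68], [-2.91, 2.91]. Speed limits (rad/s): [2.57, 2.57, 3.14, 3.14, 3.14, 3.14].

INTERFACE

Orientations are given as a rotation vector (axis times angle).
In Python, from plant import robot, eyes gives the robot as it stands.
- The arm moves only by the tool step_arm, never from a script. Its argument "steps" is text: rows parted by semicolons, each of 5 numbers parted by spaces: the shift along the tool's x, y, z in m, then the turn about the tool's y in rad, then the finger opening in m, from 0 to 0.0854. In form: dx dy dz yaw claw; .... A call has 1 to 20 rows; each row is the pose to reach, as a shift and turn from the pose measured when the call began, along the tool's axes at that moment; what a row does not reach only later rows make up. A row lasts 1/8 s, in which the tool goes at most 62.5 mm and 10.7 degrees, less where a joint would pass 70% of its speed; a pose out of reach is approached as far as the arm can. A call with a gripper value outside its range is refused whole. The fingers move at their own pace and stop on an object; "grip_force" is the grip in N (left out, the last holds). Time passes only in rows, so rows that repeat a pose let the fingers close. It gives the time, the measured TCP pose, the force and the opening at its end, in the units of the state.
- robot.get_obs(): the state, without advancing time (a new reading comes with each control period).
- eyes.read_camera(name): name is "scene" or "side" or "wrist"; returns a dict with "img" (420x560x3 uint8, red, green, blue), "range_z" (420x560 float32, m along the optical axis (not along the pixel's ray), 0 where there is no reading), "fov_y" (degrees; the focal length in pixels is half the picture's height over the tangent of half this angle, whatever the lens; pixels are square), "cx", "cy" (the principal point, pixels), "eye" and "attitude" of the camera in the world; the wrist camera has in their place "hand_eye" (4x4, takes a point from camera to tool coordinates, whose origin is the TCP and whose axes are the tool frame's). Camera axes: x right, y down, z forward; pixel columns grow to the right and rows downward; lengths in m; the calibration is good to about 2 mm. A picture is of the moment at which its call begins: read the wrist's pose just before it.
- robot.sign_off(): hands the job in, once; it reports no verdict.
The state is a dict: "time": time; "qpos": joint angles; "dq": joint speeds; "joint_efforts": joint torques, N m; "tcp_pos": TCP position; "tcp_rot": TCP orientation; "force": force on the tool from outside, world axes, zero at the start; "ft_torque": the same for the moment, N m; "opening": opening from 0.0 (shut) to 1.0 (fully open).
Only numpy, scipy, OpenCV 4.12 (cv2) and the standard library are available. Lean on these libraries where they do the work, as an engineer would, in place of code of your own. Each camera call takes 0.05 s, during which the arm holds its last target. There are 200 camera calls.

## Working session

There is one attempt and no reset: what is moved stays moved. The work goes in short steps, Python scripts to look and compute and a tool call to move; the robot and the scene stay as the last step left them, time stands still between calls to the robot, and variables do not carry over. Pictures are saved under pics/ and viewed, about 8 in all and at most 12, crops included, and the job is handed in when it is done.

Besides the shell and the picture viewer there is one more tool, called by a JSON object that holds its "fn" and its "kwargs". step_arm: Moves the arm, as the interface text tells. Its arguments: {"type":"object","properties":{"steps":{"type":"string"},"grip_force":{"type":"number"}},"required":["steps"]}

```bash
mkdir -p pics; ls; cat > h.py <<'E'
import numpy as np, cv2
from scipy.spatial.transform import Rotation as R
from plant import robot, eyes
def snap(n):
    c=eyes.read_camera(n); return c
def f_of(c): return c["img"].shape[0]/2/np.tan(np.radians(c["fov_y"])/2)
def pose(c,obs=None):
    if "eye" in c:
        a=np.array(c["attitude"],float)
        M=a if a.shape==(3,3) else R.from_rotvec(a).as_matrix()
        return np.array(c["eye"]),M
    T=np.array(c["hand_eye"]); M=R.from_rotvec(obs["tcp_rot"]).as_matrix()
    return np.array(obs["tcp_pos"])+M@T[:3,3], M@T[:3,:3]
def plane(c,u,v,z,obs=None):
    e,M=pose(c,obs); d=M@np.array([(u-c["cx"])/f_of(c),(v-c["cy"])/f_of(c),1.])
    return e+d*(z-e[2])/d[2]
def save(n,img): cv2.imwrite("pics/"+n,cv2.cvtColor(img,cv2.COLOR_RGB2BGR))
E
python3 - <<'E'
from h import *
o=robot.get_obs(); print(o)
for n in ("scene","side"):
    c=snap(n); print(n,c["fov_y"],c["cx"],c["cy"],c["eye"],c["attitude"]); save(n+"0.png",c["img"])
    hsv=cv2.cvtColor(c["img"],cv2.COLOR_RGB2HSV)
    for nm,lo,hi in (("red",(0,150,80),(6,255,255)),("red2",(174,150,80),(180,255,255)),("yel",(20,120,100),(35,255,255))):
        k,l,s,ce=cv2.connectedComponentsWithStats(cv2.inRange(hsv,lo,hi))
        for i in range(1,k):
            if s[i,4]>15: print(nm,s[i],ce[i].round(1))
E
```

```text
pics
{'time': 0.0, 'qpos': array([-1.31958471e+00,  1.24542010e-01,  1.65169832e+00, -1.18995488e-05,
        1.36749431e+00, -8.25492818e-02]), 'dq': array([ 0.00096731, -0.00136359, -0.00149547,  0.00030963,  0.00231885,
        0.00165178]), 'joint_efforts': array([-3.02341032e-04, -4.23611534e+01, -3.65449440e+01, -1.41263949e-04,
        6.95688490e-03,  1.11617467e-05]), 'tcp_pos': array([ 0.21278512, -0.61352809,  0.23001476]), 'tcp_rot': array([-1.34740248,  0.96107769, -0.95835603]), 'force': array([-0.10850554,  0.11693754, -0.25735162]), 'ft_torque': array([-0.00818659, -0.00861644,  0.01858561]), 'opening': 0.9974177880545709}
scene 52.903504158340006 271.81214815619927 217.90116013197613 [ 1.19202927 -0.36571579  1.00849168] [-2.17981072 -1.28682867  0.45365217]
red [463 149  71  33 199] [493.7 162.2]
red [482 177  75  38 194] [530.8 198.1]
yel [235 261  14  17 151] [241.5 269.6]
side 43.37194845593989 273.5633972545089 212.02235869462376 [ 0.88564648 -1.27968308  0.97771207] [-2.14797271 -0.29776411  0.12604689]
red [ 337  120   58   40 1172] [364.3 142.8]
red [257 194   2   9  18] [257.5 198. ]
yel [286 246  14  12 114] [292.5 251.4]
```

View pics/scene0.png

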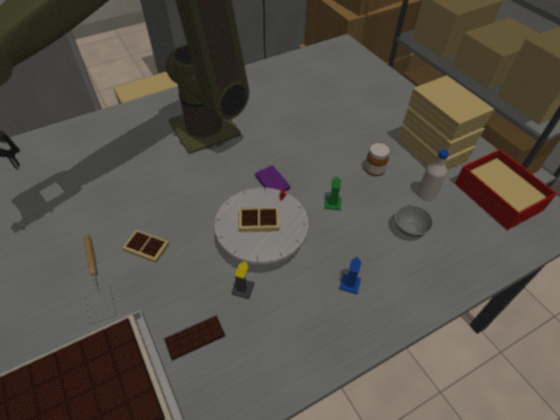

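View pics/side0.png

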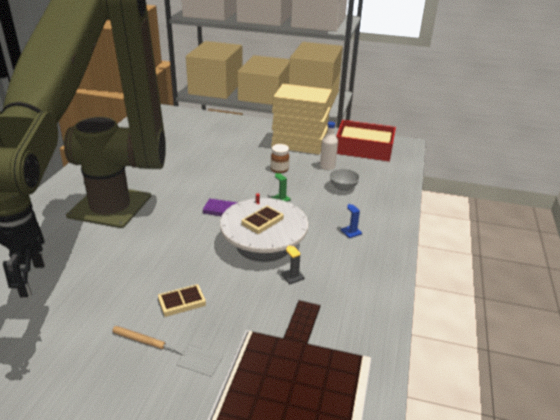

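Candidates: pointers are yellow scene(241,270)/side(292,250), green scene(335,193) and blue scene(352,273), so I take yellow. The red post is at scene(283,195)/side(257,198); the red tray at scene(505,190) is not it. The purple block at scene(272,180) is a decoy.

```bash
cat > m.py <<'E'
from h import *
def cloud(c,obs=None):
    e,M=pose(c,obs); f=f_of(c); z=c["range_z"]; v,u=np.mgrid[:z.shape[0],:z.shape[1]]
    P=np.stack([(u-c["cx"])/f*z,(v-c["cy"])/f*z,z],-1); return P@M.T+e
E
python3 - <<'E'
from m import *
from scipy.optimize import least_squares
for n,bx in (("scene",(205,175,320,275)),("side",(210,180,320,270))):
    c=snap(n); W=cloud(c); hsv=cv2.cvtColor(c["img"],cv2.COLOR_RGB2HSV)
    m=np.zeros(W.shape[:2],bool); m[bx[1]:bx[3],bx[0]:bx[2]]=1
    top=m&(abs(W[...,2]-.085)<.005)&(c["range_z"]>0)
    cn=max(cv2.findContours(top.astype(np.uint8),0,1)[0],key=len)[:,0]
    P=np.array([plane(c,u,v,.085)[:2] for u,v in cv2.convexHull(cn)[:,0]])
    s=least_squares(lambda p:np.hypot(*(P-p[:2]).T)-p[2],[*P.mean(0),.13],loss="soft_l1",f_scale=.002)
    print(n,"axis",s.x.round(4),abs(s.fun).max().round(4), "z med",np.median(W[top][:,2]).round(4))
    ax=s.x[:2]
    for nm,ms in (("post",m&((hsv[...,0]<8)|(hsv[...,0]>172))&(hsv[...,1]>130)&(hsv[...,2]>70)),("yel",m&(0*m==0)&(hsv[...,0]>=22)&(hsv[...,0]<35)&(hsv[...,1]>170)&(hsv[...,2]>100))):
        k,l,st,ce=cv2.connectedComponentsWithStats(ms.astype(np.uint8))
        for i in range(1,k):
            if st[i,4]<8: continue
            w=W[l==i]; 
            for z in ((.085,.1,.115) if nm=="post" else (.09,)):
                p=plane(c,*ce[i],z)[:2]-ax; print(nm,st[i],z,p.round(4),np.hypot(*p).round(4),np.arctan2(p[1],p[0]).round(3))
            q=w[w[:,2]>.08]
            if len(q):
                p=np.median(q,0)[:2]-ax; print("  depth",np.median(q,0).round(4),q[:,2].max().round(4),np.hypot(*p).round(4),np.arctan2(p[1],p[0]).round(3))
    x0,y0,x1,y1=bx
    save(n+"c.png",cv2.resize(c["img"][y0-5:y1+35,x0-5:x1+25],None,fx=4,fy=4,interpolation=2))
    # bystanders: tall stuff near
    near=(np.hypot(W[...,0]-ax[0],W[...,1]-ax[1])<.35)&(np.hypot(W[...,0]-ax[0],W[...,1]-ax[1])>.14)&(W[...,2]>.03)&(c["range_z"]>0)
    k,l,st,ce=cv2.connectedComponentsWithStats(near.astype(np.uint8))
    for i in range(1,k):
        if st[i,4]>20: print("near",ce[i].round(),W[l==i].min(0).round(3),W[l==i].max(0).round(3))
E
```

```text
scene axis [ 0.5475 -0.0524  0.1302] 0.0027 z med 0.0863
post [280 190   6  10  36] 0.085 [-0.0598  0.103 ] 0.1191 2.097
post [280 190   6  10  36] 0.1 [-0.0484  0.0963] 0.1077 2.036
post [280 190   6  10  36] 0.115 [-0.0369  0.0895] 0.0968 1.962
  depth [0.5027 0.0416 0.1005] 0.1196 0.1041 2.016
yel [236 262  12  13 111] 0.09 [ 0.1127 -0.1135] 0.16 -0.789
  depth [ 0.661  -0.1658  0.0912] 0.095 0.1604 -0.785
near [203.  40.] [ 0.198 -0.053  0.235] [ 0.213 -0.004  0.552]
near [217. 110.] [ 0.199 -0.02   0.198] [ 0.205 -0.005  0.233]
near [335. 188.] [0.506 0.188 0.031] [0.552 0.227 0.094]
near [353. 270.] [0.769 0.068 0.03 ] [0.812 0.11  0.096]
near [241. 275.] [ 0.641 -0.192  0.03 ] [ 0.686 -0.15   0.095]
side axis [ 0.5496 -0.0605  0.1292] 0.0529 z med 0.0825
post [256 194   3   9  20] 0.085 [-0.0563  0.1213] 0.1337 2.006
post [256 194   3   9  20] 0.1 [-0.0497  0.0987] 0.1106 2.037
post [256 194   3   9  20] 0.115 [-0.0432  0.0762] 0.0876 2.086
  depth [0.5    0.0362 0.1   ] 0.1113 0.1087 2.045
near [142.  55.] [ 0.2   -0.073  0.244] [ 0.216 -0.008  0.677]
near [281. 183.] [0.508 0.182 0.031] [0.553 0.23  0.092]
near [353. 215.] [0.771 0.061 0.03 ] [0.812 0.114 0.092]
near [294. 259.] [ 0.643 -0.196  0.031] [ 0.684 -0.152  0.091]
```

View pics/scenec.png

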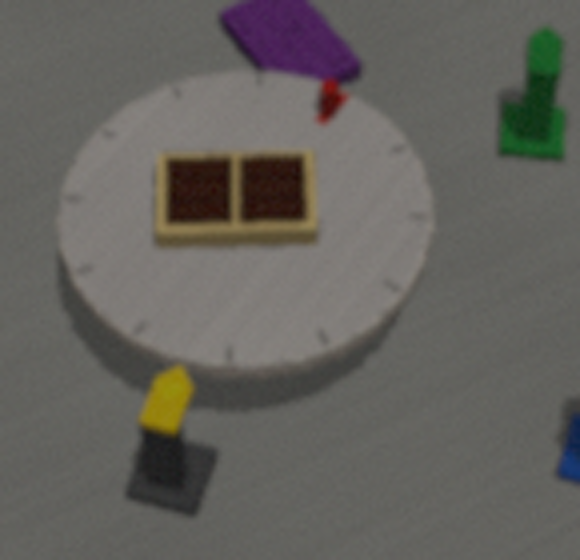

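```bash
cat > t.py <<'E'
from m import *
AX=np.array([.548,-.0535])
def shift(target,o=None):
    o=o or robot.get_obs(); M=R.from_rotvec(o["tcp_rot"]).as_matrix()
    return M.T@(np.array(target)-o["tcp_pos"])
E
python3 - <<'E'
from t import *
o=robot.get_obs(); print(R.from_rotvec(o["tcp_rot"]).as_matrix().round(3), robot.grasp_offset)
for a,r,z in ((1.55,.108,.2),):
    t=[*(AX+r*np.array([np.cos(a),np.sin(a)])),z]; print(t,shift(t).round(4))
E
```

```text
[[ 0.328 -0.     0.945]
 [-0.945  0.001  0.328]
 [-0.001 -1.     0.   ]] 0.0187
[np.float64(0.550245841402734), np.float64(0.05447664653245055), 0.2] [-0.5208  0.0313  0.5377]
```

{"fn": "step_arm", "kwargs": {"steps": "-0.26 0 0.27 -0.17 0; -0.26 0 0.27 -0.17 0; -0.26 0 0.27 -0.17 0; -0.26 0 0.27 -0.17 0; -0.26 0 0.27 -0.17 0; -0.26 0 0.27 -0.17 0; -0.521 0.03 0.538 -0.33 0; -0.521 0.03 0.538 -0.33 0; -0.521 0.03 0.538 -0.33 0; -0.521 0.03 0.538 -0.33 0; -0.521 0.03 0.538 -0.33 0; -0.521 0.03 0.538 -0.33 0; -0.521 0.03 0.538 -0.33 0; -0.521 0.03 0.538 -0.33 0; -0.521 0.03 0.538 -0.33 0", "grip_force": 30}}

```text
time: 2.08
tcp_pos: [0.5501, 0.0536, 0.2013]
tcp_rot: [-1.451, 0.71, -0.708]
force: [0.4, 0.1, -0.0]
opening: 0.003
```

```bash
python3 - <<'E'
from t import *
o=robot.get_obs(); print(o["time"],o["tcp_pos"],o["opening"],R.from_rotvec(o["tcp_rot"]).as_matrix().round(3))
ims=[]
for n in ("scene","wrist"):
    o=robot.get_obs(); c=snap(n); ims.append(c["img"]); W=cloud(c,o); hsv=cv2.cvtColor(c["img"],cv2.COLOR_RGB2HSV)
    red=((hsv[...,0]<8)|(hsv[...,0]>172))&(hsv[...,1]>130)&(hsv[...,2]>60)&(np.hypot(W[...,0]-AX[0],W[...,1]-AX[1])<.14)&(c["range_z"]>0)
    q=W[red]; print(n,len(q)); 
    t=q[q[:,2]>.108]
    for nm,s in (("all",q),("top",t)):
        if len(s): m=s.mean(0); print(nm,len(s),m.round(4),np.hypot(*(m[:2]-AX)).round(4),np.arctan2(*(m[:2]-AX)[::-1]).round(3))
    save(n+"1.png",c["img"])
E
```

```text
2.075 [0.55014211 0.05363789 0.20134224] 0.003097952194569753 [[ 0.615 -0.     0.789]
 [-0.789  0.001  0.615]
 [-0.001 -1.     0.   ]]
scene 38
all 38 [0.5003 0.0433 0.1014] 0.1079 2.028
top 14 [0.5017 0.0412 0.1148] 0.1055 2.026
wrist 845
all 845 [0.5253 0.0035 0.1049] 0.0613 1.949
top 220 [0.5235 0.0145 0.1187] 0.0723 1.917
```

View pics/wrist1.png

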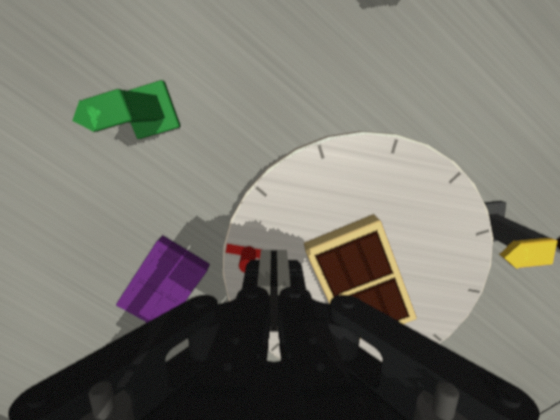

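```bash
python3 - <<'E'
from t import *
from scipy.optimize import least_squares
o=robot.get_obs(); c=snap("wrist"); hsv=cv2.cvtColor(c["img"],cv2.COLOR_RGB2HSV); W=cloud(c,o)
top=((abs(W[...,2]-.085)<.006)&(c["range_z"]>0)&(np.hypot(W[...,0]-AX[0],W[...,1]-AX[1])<.16)).astype(np.uint8)
cn=max(cv2.findContours(top,0,1)[0],key=len)[:,0]
P=np.array([plane(c,u,v,.085,o)[:2] for u,v in cn]); r=np.hypot(*(P-AX).T); P=P[r>.12]
s=least_squares(lambda p:np.hypot(*(P-p).T)-.13,AX,loss="soft_l1",f_scale=.0015); ax=s.x; print("axis",ax.round(4),np.median(abs(s.fun)).round(4),len(P))
Y=cv2.inRange(hsv,(22,180,120),(34,255,255))>0
Y&=(W[...,2]>.06)&(np.hypot(W[...,0]-ax[0],W[...,1]-ax[1])>.125)
v,u=np.nonzero(Y); k=u.argmin(); nose=np.array([plane(c,u[k],v[k],.09,o)[:2],plane(c,u.mean(),v.mean(),.09,o)[:2]])-ax
print("pointer nose,mean",nose.round(4),np.hypot(*nose.T).round(4),np.arctan2(nose[:,1],nose[:,0]).round(3),(u[k],v[k]),Y.sum())
red=((hsv[...,0]<6)|(hsv[...,0]>174))&(hsv[...,1]>150)&(hsv[...,2]>60); red[:, 300:]=0; red[:225]=0
v,u=np.nonzero(red); print(len(u),u.min(),u.max(),v.min(),v.max())
for px,z in (((248,250),.115),((248,262),.1)):
    p=plane(c,*px,z,o)[:2]; d=p-ax; print(px,p.round(4),np.hypot(*d).round(4),np.arctan2(d[1],d[0]).round(3))
E
```

```text
axis [ 0.5457 -0.0496] 0.0006 520
pointer nose,mean [[ 0.0976 -0.0975]
 [ 0.116  -0.1149]] [0.138  0.1632] [-0.785 -0.781] (np.int64(504), np.int64(256)) 1029
403 226 259 245 271
(248, 250) [0.5115 0.0511] 0.1064 1.898
(248, 262) [0.4954 0.0408] 0.1035 2.078
```

```bash
sed -i 's/^AX=.*/AX=np.array([.5465,-.051])/' t.py; python3 - <<'E'
from t import *
for a,z in ((1.6,.2),(1.6,.098),(1.72,.098),(1.85,.098),(2.1,.098),(2.45,.098),(2.8,.098),(3.05,.11),(3.1,.135)):
    t=[*(AX+.108*np.array([np.cos(a),np.sin(a)])),z]; print(a,z,shift(t).round(4))
E
```

```text
1.6 0.2 [-0.0069  0.0015 -0.0034]
1.6 0.098 [-0.0068  0.1035 -0.0035]
1.72 0.098 [-0.0138  0.1035 -0.0144]
1.85 0.098 [-0.0199  0.1035 -0.0271]
2.1 0.098 [-0.0267  0.1035 -0.0531]
2.45 0.098 [-0.0251  0.1035 -0.0907]
2.8 0.098 [-0.0108  0.1034 -0.1254]
3.05 0.11 [ 0.0064  0.0914 -0.1461]
3.1 0.135 [ 0.0104  0.0664 -0.1497]
```

{"fn": "step_arm", "kwargs": {"steps": "-0.007 0.05 -0.003 0 0; -0.007 0.09 -0.003 0 0; -0.007 0.103 -0.003 0 0; -0.007 0.103 -0.003 0 0"}}

```text
time: 2.72
tcp_pos: [0.5435, 0.057, 0.0984]
tcp_rot: [-1.451, 0.711, -0.709]
force: [0.7, -0.1, 0.3]
opening: 0.0
```

```bash
python3 - <<'E'
from t import *
o=robot.get_obs(); print(o["tcp_pos"],o["force"])
for a,z in ((1.72,.098),(1.85,.098),(2.1,.098),(2.45,.098),(2.8,.098),(3.05,.11),(3.1,.135)):
    t=[*(AX+.108*np.array([np.cos(a),np.sin(a)])),z]; print(a,z,shift(t,o).round(4))
c=snap("scene"); save("s2.png",cv2.resize(c["img"][140:300,180:380],None,fx=3,fy=3))
E
```

```text
[0.54345131 0.05702764 0.09838605] [ 0.73103744 -0.11864876  0.32249207]
1.72 0.098 [-0.007   0.0004 -0.011 ]
1.85 0.098 [-0.0131  0.0004 -0.0237]
2.1 0.098 [-0.0199  0.0004 -0.0497]
2.45 0.098 [-0.0183  0.0004 -0.0873]
2.8 0.098 [-0.0039  0.0004 -0.122 ]
3.05 0.11 [ 0.0133 -0.0117 -0.1427]
3.1 0.135 [ 0.0173 -0.0367 -0.1463]
```

View pics/s2.png

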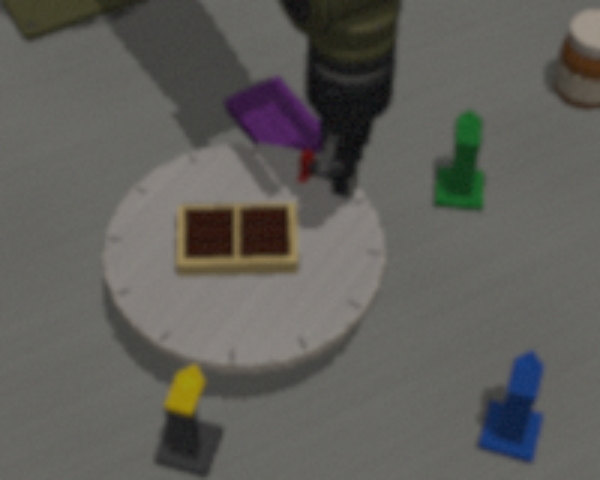

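{"fn": "step_arm", "kwargs": {"steps": "-0.013 0 -0.024 0 0; -0.02 0 -0.05 0 0; -0.018 0 -0.087 0 0; -0.004 0 -0.122 0 0; 0.011 -0.03 -0.138 0 0; 0.013 -0.04 -0.14 0 0"}}

```text
time: 3.52
tcp_pos: [0.4442, -0.0406, 0.1439]
tcp_rot: [-1.447, 0.704, -0.718]
force: [1.1, -0.1, -0.5]
opening: -0.002
```

```bash
cat > look.py <<'E'
from t import *
def ang(n):
    o=robot.get_obs(); c=snap(n); W=cloud(c,o); hsv=cv2.cvtColor(c["img"],cv2.COLOR_RGB2HSV)
    rr=np.hypot(W[...,0]-AX[0],W[...,1]-AX[1])
    red=((hsv[...,0]<8)|(hsv[...,0]>172))&(hsv[...,1]>140)&(hsv[...,2]>60)&(rr<.14)&(rr>.08)&(c["range_z"]>0)
    # post silhouette centre cast onto mid height, pixels above disc only
    q=red&(W[...,2]>.09); v,u=np.nonzero(q)
    if len(u)<6: return o["time"],np.nan,np.nan,len(u)
    d=plane(c,u.mean(),v.mean(),np.clip(W[q][:,2].mean(),.095,.115))[:2]-AX
    return o["time"],np.arctan2(d[1],d[0]),np.hypot(*d),len(u)
if __name__=="__main__":
    import sys
    for n in sys.argv[1:]: print(n,*np.round(ang(n),3))
    o=robot.get_obs(); print(o["time"],o["tcp_pos"].round(4),o["force"].round(1))
E
python3 look.py scene side scene side
```

```text
scene 3.525 -2.449 0.104 29.0
side 3.575 -2.29 0.108 23.0
scene 3.625 -2.137 0.104 25.0
side 3.675 -1.986 0.11 16.0
3.725 [ 0.4424 -0.0387  0.1399] [-0.2  0.1 -0.2]
```

{"fn": "step_arm", "kwargs": {"steps": "0 0 0 0 0; 0 0 0 0 0; 0 0 0 0 0; 0 0 0 0 0; 0 0 0 0 0; 0 0 0 0 0; 0 0 0 0 0; 0 0 0 0 0; 0 0 0 0 0; 0 0 0 0 0; 0 0 0 0 0; 0 0 0 0 0; 0 0 0 0 0; 0 0 0 0 0; 0 0 0 0 0; 0 0 0 0 0"}}

```text
time: 5.72
tcp_pos: [0.4424, -0.0387, 0.1399]
tcp_rot: [-1.449, 0.708, -0.711]
force: [-0.1, 0.3, 0.5]
opening: -0.004
```

```bash
python3 look.py scene side scene side scene side
```

```text
scene 5.725 -2.59 0.103 27.0
side 5.775 -2.437 0.108 20.0
scene 5.825 -2.332 0.104 26.0
side 5.875 -2.192 0.109 19.0
scene 5.925 -2.078 0.105 27.0
side 5.975 -1.95 0.112 17.0
6.025 [ 0.4424 -0.0387  0.1399] [ 0.8  0.1 -0.2]
```

{"fn": "step_arm", "kwargs": {"steps": "0 0 0 0 0; 0 0 0 0 0; 0 0 0 0 0; 0 0 0 0 0; 0 0 0 0 0; 0 0 0 0 0; 0 0 0 0 0; 0 0 0 0 0; 0 0 0 0 0; 0 0 0 0 0; 0 0 0 0 0; 0 0 0 0 0; 0 0 0 0 0; 0 0 0 0 0; 0 0 0 0 0; 0 0 0 0 0; 0 0 0 0 0; 0 0 0 0 0; 0 0 0 0 0; 0 0 0 0 0"}}

```text
time: 8.52
tcp_pos: [0.4424, -0.0387, 0.1399]
tcp_rot: [-1.449, 0.708, -0.711]
force: [0.2, 0.4, 0.5]
opening: 0.004
```

```bash
python3 look.py scene side scene side scene side
```

```text
scene 8.525 -2.643 0.103 31.0
side 8.575 -2.513 0.107 24.0
scene 8.625 -2.431 0.103 25.0
side 8.675 -2.324 0.109 23.0
scene 8.725 -2.246 0.104 28.0
side 8.775 -2.142 0.109 21.0
8.825 [ 0.4424 -0.0387  0.1399] [ 0.2  0.7 -0.2]
```

{"fn": "step_arm", "kwargs": {"steps": "0 0 0 0 0; 0 0 0 0 0; 0 0 0 0 0; 0 0 0 0 0; 0 0 0 0 0; 0 0 0 0 0; 0 0 0 0 0; 0 0 0 0 0; 0 0 0 0 0; 0 0 0 0 0; 0 0 0 0 0; 0 0 0 0 0; 0 0 0 0 0; 0 0 0 0 0; 0 0 0 0 0; 0 0 0 0 0; 0 0 0 0 0; 0 0 0 0 0; 0 0 0 0 0; 0 0 0 0 0"}}

```text
time: 11.32
tcp_pos: [0.4424, -0.0387, 0.1399]
tcp_rot: [-1.449, 0.708, -0.711]
force: [0.3, 0.1, 0.2]
opening: 0.003
```

```bash
python3 look.py scene side scene side scene side
```

```text
scene 11.325 2.066 0.101 29.0
side 11.375 2.195 0.098 20.0
scene 11.425 2.222 0.101 24.0
side 11.475 2.357 0.099 17.0
scene 11.525 2.37 0.1 22.0
side 11.575 2.508 0.099 21.0
11.625 [ 0.4424 -0.0387  0.1399] [ 0.4 -1.1 -0.7]
```

{"fn": "step_arm", "kwargs": {"steps": "0 0 0 0 0; 0 0 0 0 0; 0 0 0 0 0; 0 0 0 0 0; 0 0 0 0 0; 0 0 0 0 0; 0 0 0 0 0; 0 0 0 0 0; 0 0.03 0 0 0; 0 0.048 0 0 0; 0 0.05 0 0 0"}}

```text
time: 13.0
tcp_pos: [0.4413, -0.0384, 0.0884]
tcp_rot: [-1.45, 0.71, -0.708]
force: [0.1, 0.1, 0.4]
opening: 0.001
```

```bash
python3 look.py scene side scene side
```

```text
scene 13.0 -1.87 0.105 26.0
side 13.05 -1.82 0.11 23.0
scene 13.1 -1.747 0.106 25.0
side 13.15 -1.704 0.11 25.0
13.2 [ 0.4433 -0.0388  0.0909] [-0.6  0.1  0.6]
```

{"fn": "step_arm", "kwargs": {"steps": "0 0 0 0 0; 0 0 0 0 0; 0 0 0 0 0"}}

```text
time: 13.58
tcp_pos: [0.4435, -0.0388, 0.0913]
tcp_rot: [-1.449, 0.706, -0.713]
force: [0.6, -0.4, 0.2]
opening: -0.003
```

```bash
python3 look.py scene side
```

```text
scene 13.575 -1.188 0.108 27.0
side 13.625 -1.174 0.112 23.0
13.675 [ 0.4433 -0.0388  0.091 ] [-0.8 -0.2 -0.2]
```

{"fn": "step_arm", "kwargs": {"steps": "0 0 0 0 0; 0 0.008 0 0 0; 0 0.009 0 0 0; 0 0.009 0 0 0"}}

```text
time: 14.18
tcp_pos: [0.4443, -0.0392, 0.0849]
tcp_rot: [-1.449, 0.705, -0.713]
force: [-7.7, 1.3, 19.0]
opening: 0.002
```

```bash
python3 look.py scene side scene side
```

```text
scene 14.175 -0.827 0.11 30.0
side 14.225 -0.873 0.111 22.0
scene 14.275 -0.828 0.109 30.0
side 14.325 -0.878 0.111 24.0
14.375 [ 0.4443 -0.0392  0.085 ] [-7.7  1.1 19. ]
```

The disc has stopped close to the pointer. I'll lift straight up and then retreat.

{"fn": "step_arm", "kwargs": {"steps": "0 -0.004 0 0 0; 0 -0.03 0 0 0; 0 -0.08 0 0 0; 0 -0.13 0 0 0; 0 -0.15 0 0 0; 0 -0.15 0 0 0; 0 -0.15 0 0 0; 0 -0.15 0 0 0"}}

```text
time: 15.38
tcp_pos: [0.4425, -0.039, 0.2324]
tcp_rot: [-1.45, 0.709, -0.71]
force: [0.4, 0.6, 0.5]
opening: 0.001
```

```bash
python3 look.py scene side scene side; python3 - <<'E'
from t import *
c=snap("scene"); s=snap("side")
save("end.png",np.hstack([cv2.resize(c["img"][170:310,190:330],(400,400)),cv2.resize(s["img"][170:310,200:340],(400,400))]))
for a in (c,s):
    hsv=cv2.cvtColor(a["img"],cv2.COLOR_RGB2HSV); W=cloud(a)
    Y=(cv2.inRange(hsv,(22,170,100),(34,255,255))>0)&(W[...,2]>.07); Y&=abs(np.hypot(W[...,0]-AX[0],W[...,1]-AX[1])-.16)<.03
    v,u=np.nonzero(Y); d=plane(a,u.mean(),v.mean(),.09)[:2]-AX; print("pointer",np.arctan2(d[1],d[0]).round(3),np.hypot(*d).round(3))
E
```

```text
scene 15.375 -0.824 0.109 28.0
side 15.425 -0.865 0.11 19.0
scene 15.475 -0.822 0.11 28.0
side 15.525 -0.875 0.112 20.0
15.575 [ 0.4432 -0.0391  0.234 ] [-0.4  0.2 -0.1]
pointer -0.788 0.165
pointer nan nan<stdin>:7: RuntimeWarning: Mean of empty slice.
  ret = ret.dtype.type(ret / rcount)
```

View pics/end.png

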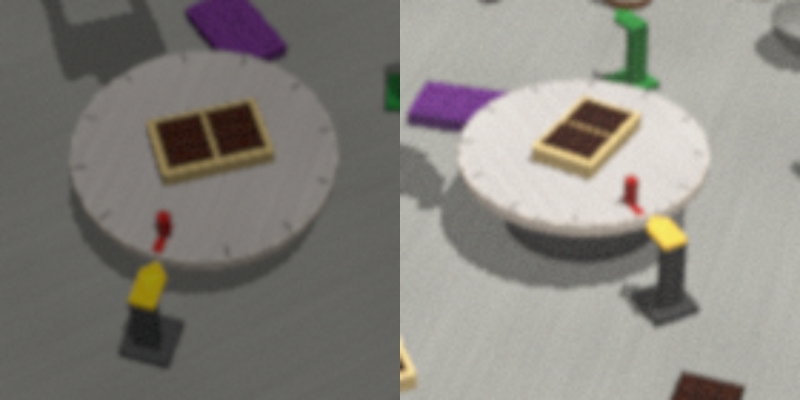

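The post (crop 163,225 in the scene view, 632,190 in the side view) stands in front of the yellow nose. The mould sits centred, the disc is at rest and the hand is clear.

```bash
python3 -c "
from plant import robot
print(robot.sign_off())"
```

```text
the job is handed in; nothing more can be done
None
```

I flicked the post to about 3 rad/s anticlockwise. It coasted past the yellow pointer three times, and I braked the disc on the next pass with a vertical fingertip press (about 19 N). I then raised the hand 15 cm clear and handed in at about 15.6 s.

**Final alignment:** The disc stayed at rest after the lift. The scene camera puts the post at −0.82 rad against the pointer's −0.787, about 4 mm off. The side camera gives −0.87 rad, about 9 mm off. The two disagree by about 5 mm, but both are inside the 14 mm post width.

**Other checks:**
- **Pointer:** my last pointer check from the side camera found no yellow pixels, so the pointer angle comes from the scene and wrist cameras only.
- **Mould and bystanders:** the mould looks centred and untouched. I never reached near the other objects on the bench, but I didn't re-measure them at the end.

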